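# Lock a probe rest into a T-slot rail

## Robot

A 7-joint arm with a two-finger parallel gripper is mounted at the origin on the work surface. World frame = base frame: x ahead of the robot, y to its left, z up, the work surface at z = 0. Lengths are in m, angles in rad, forces in N, time in s.
With the tool pointing down it reaches from about 0.4 to 0.875 m from the base axis. Payload 19.3 kg.
Tool frame: the origin (TCP) lies midway between the tips of the shut fingers; the grasp point (between the pads) lies 19 mm behind it; y points along the fingers, z is the direction in which the jaws open and shut, and the axes are right-handed (so a half turn about y gives the same grasp; the last joint's range is limited). The gripper opens to 85 mm and grips with 20 to 120 N. Pads are 22 mm wide; open, the fingers measure 114 mm over their backs; the gripper's body (76 mm by 85 mm) begins 54 mm behind the grasp point. The pads swing forward as they close: fully open they stand 13 mm farther back than shut.
Start: joints at [1.245, 0.521, -0.036, 1.599, 0.021, 1.021, -0.113], TCP at [0.158, -0.605, 0.231] pointing down, gripper open.
Joint ranges: [-2.91, 2.91], [-0.3, 2.13], [-1.5, 1.42], [0.17, 2.43], [-1.26, 4.41], [0.16, 1.93], [-2.52, 2.52]. Speed limits (rad/s): [1.89, 1.89, 2.39, 2.39, 3.01, 3.01, 3.01].

## Interface

Orientations are given as a rotation vector (axis times angle).
In Python, from rig import manip gives the robot as it stands.
- The arm moves only by the tool servo_tool, never from a script. Its argument "steps" is a list that holds one entry, the list of rows, each a list of 6 numbers: the shift along the tool's x, y, z in mm, then the turn, a rotation vector about the tool's x, y, z in degrees. In form: [[[tx, ty, tz, ax, ay, az], ...]]. A call has 1 to 12 rows; each row shifts and turns the pose as measured when the row begins, along the tool's axes as they then stand; what a row does not reach is not made up. A row lasts 1/10 s, in which the tool goes at most 50 mm and 8.59 degrees, less where a joint would pass 70% of its speed; a pose out of reach is approached as far as the arm can. A call with a gripper value outside its range is refused whole. "claw" is the finger opening in mm, from 0 to 85.4, set as the call begins (left out, the last holds). The fingers move at their own pace and stop on an object; the grip force is fixed at half the most. Time passes only in rows, so rows that do not move let the fingers close. It gives the time, the measured TCP pose, the force and the opening at its end, in the units of the state.
- manip.get_state(): the state, without advancing time (a new reading comes with each control period).
- manip.snapshot(name): name is "side" or "top"; returns (picture, depth): 420x560x3 uint8, red, green, blue; 420x560 float32, m along the optical axis (not along the pixel's ray), 0 where there is no reading.
- manip.camera_info(name): a dict with "camera_matrix" (3x3 intrinsics, pixels), "k1" (the pictures are not rectified: a ray, as slopes to the right and down, at radius r is drawn at 1 + k1 r^2 times it, then the intrinsics apply), "pose" (4x4, takes a point from camera to world coordinates). Camera axes: x right, y down, z forward; pixel columns grow to the right and rows downward; lengths in m; the calibration is good to about 2 mm. A picture is of the moment at which its call begins. camera_info takes no time and is no camera call.
- manip.sign_off(): hands the job in, once; it reports no verdict.
The state is a dict: "time_s": time; "joints": joint angles; "joint_velocities": joint speeds; "tau": joint torques, N m; "position": TCP position; "tcp_rot": TCP orientation; "ft_force": force on the tool from outside, world axes, zero at the start; "wrist_torque": the same for the moment, N m; "grip_width": opening from 0.0 (shut) to 1.0 (fully open).
Only numpy, scipy, OpenCV 4.12 (cv2) and the standard library are available. Lean on these libraries where they do the work, as an engineer would, in place of code of your own. Each camera call takes 0.05 s, during which the arm holds its last target. There are 200 camera calls.

## Task

Take the probe rest out of its black parking block, lower its T-shaped foot into the wide mouth of the aluminium T-slot rail, and slide it gently along the slot until you feel it come up against the stop hidden inside the rail. There turn it a quarter turn clockwise (seen from above) so that its foot locks, and leave it standing upright in the rail, released. Never force it against the rail, and leave the other things on the bench alone.

Things in the scene. Friction and masses are not known exactly. Their poses are not given: they have to be found in the camera images.
- rest_grip (a point): Centre of the flat grip of the loose metal probe rest (0.16 kg). Grip: upright plate 36 mm wide (x), 12 mm thick (y, the sides to hold), from 22 mm below to 15 mm above this point, then two prongs (U notch for a probe), top 27 mm above. Below: round flange 28 mm across, 4 mm thick, underside 26 mm below this point. z up. Starts standing in the parking block, flange on its top.
- rest_foot (a point): Centre of the rest's T foot, 38 mm below rest_grip, same axes: a bar 30 mm long (x, in line with the grip's width), 14 mm wide (y), 8 mm high (underside 42 mm below rest_grip), joined to the flange by a round shank 9 mm across and 8 mm long.
- parking_top (a point): Centre of the top of the black parking block (75 x 60 mm, 30 mm high, fixed to the bench). The rest's foot starts in its 35 x 19 mm hole, 24 mm deep, long side along x. z up.
- slot_mouth (a point): Centre of the mouth (34 mm along x, 18 mm wide) in the rail's top face, 25 mm above the bench. x points along the slot away from the mouth, y across, z up. From the mouth a slot 12 mm wide runs along +x in the 5 mm top plate; below is a channel 15 mm high, 17 to 18 mm wide, where the foot fits only in line with the slot. The flange rests on the top face, the foot then 3 mm below the plate.
- rail_end (a point): Middle of the rail's far end, top face, 172 mm along x from slot_mouth, same axes. Inside, 62 to 132 mm from the mouth (differs each time, not measured, only glimpsed through the slot), a hidden insert has a round pocket 37 mm across that ends the channel: the foot slid along meets a rigid stop 2 mm past the pocket's centre. Only there can it turn, clockwise from above, up to stops at 90 to 100 degrees; it is then locked.
- probe_rest: The probe rest as a whole; origin at the centre of the underside of its flange, 26 mm below rest_grip, same axes.
- rail: Aluminium T-slot rail with its hidden insert, fixed to the bench, 64 mm wide, 25 mm high, from x = -42 to +172 mm (small mounting ears 12 mm beyond each end); origin on the bench 25 mm below slot_mouth, same axes. The rest must not press on it with over 45 N: rigid, so meet it at under 20 mm/s.
- sleeve: Bystander: upright brass cylinder 32 mm across, 70 mm high; origin at the centre of its underside.
- jar: Bystander: closed jar 56 mm across, 85 mm high; origin at the centre of its underside.
- spanner: Bystander: steel spanner 150 mm long lying flat; origin under its middle.
- heat_block: Bystander: round steel block 80 mm across the foot, 60 mm high; origin at the centre of its underside.
Things that resemble listed ones, but are neither listed nor needed, are in the scene too. What is shaped like the probe_rest but red is not meant.

How it is judged:
On the way, in this order (a step that is already met when the one before it is completed fails the run):
1. the foot is let down through the mouth, in line with the slot, below the top plate (z of rest_grip in the frame of slot_mouth between 0.021 and 0.031 m and y of rest_grip in the frame of slot_mouth between -0.006 and 0.006 m and angle between the x axis of rest_grip and the x axis of slot_mouth, either way round below 0.3 rad and x of rest_grip in the frame of slot_mouth between -0.012 and 0.012 m), for 0.1 s.
2. the rest has been slid along the slot, foot in line, at least 50 mm (z of rest_grip in the frame of slot_mouth between 0.021 and 0.031 m and y of rest_grip in the frame of slot_mouth between -0.006 and 0.006 m and angle between the x axis of rest_grip and the x axis of slot_mouth, either way round below 0.3 rad and x of rest_grip in the frame of slot_mouth above 0.05 m), for 0.1 s.
3. the foot is turned a quarter turn in the pocket (z of rest_grip in the frame of slot_mouth between 0.021 and 0.031 m and y of rest_grip in the frame of slot_mouth between -0.006 and 0.006 m and x of rest_grip in the frame of slot_mouth above 0.05 m and angle between the x axis of rest_grip and the y axis of slot_mouth, either way round below 0.26 rad), for 0.1 s.
At the end, for the whole second after the job is handed in: The probe rest stands in the slot 50 to 142 mm from the mouth (so in the hidden pocket), flange down on the rail within 5 mm, within 6 mm of the slot's centre line, upright within 0.12 rad, its foot across the slot within 0.26 rad (15 degrees) of a quarter turn, at rest and released (all of step 3 and x of rest_grip in the frame of slot_mouth below 0.142 m and angle between rest_grip's own z axis and vertical below 0.12 rad and linear speed of probe_rest below 0.02 m/s and contact force between the fingers and probe_rest below 0.1 N); the robot touches nothing.
It fails at once if the rest is forced against the rail (more than 45 N) (contact force between probe_rest and rail above 45 N).
It fails at once if the sleeve is pushed away (more than 20 mm) (distance of sleeve from where it was at the start of the episode above 0.02 m).
It fails at once if the jar is pushed away (more than 20 mm) (distance of jar from where it was at the start of the episode above 0.02 m).
It fails at once if the spanner is pushed away (more than 20 mm) (distance of spanner from where it was at the start of the episode above 0.02 m).
It fails at once if the heat block is pushed away (more than 20 mm) (distance of heat_block from where it was at the start of the episode above 0.02 m).
It also fails if it takes over 64 s, if anything falls off the work surface, if the arm or the gripper's body presses on something with over 40 N, if the wrist force passes 120 N, or if a joint passes its speed limit or range.

## Working session

There is one attempt and no reset: what is moved stays moved. The work goes in short steps, Python scripts to look and compute and a tool call to move; the robot and the scene stay as the last step left them, time stands still between calls to the robot, and variables do not carry over. Pictures are saved under pics/ and viewed, about 8 in all and at most 12, crops included, and the job is handed in when it is done.

Besides the shell and the picture viewer there is one more tool, called as a command line: name --argument value ..., lists and objects as JSON in quotes. servo_tool: Moves the arm, as the interface text tells. Its arguments: {"type":"object","properties":{"steps":{"type":"array"},"claw":{"type":"number"}},"required":["steps"]}

```bash
mkdir -p pics; ls; python3 - <<'E'
from rig import manip
import cv2,numpy as np
for n in("top","side"):
    im,d=manip.snapshot(n); cv2.imwrite(f"pics/{n}0.png",im[:,:,::-1]); np.save(f"{n}0.npy",d)
    print(n,manip.camera_info(n))
print(manip.get_state())
E
```

```text
pics
top {'camera_matrix': array([[468.42424033,   0.        , 280.69665835],
       [  0.        , 468.42424033, 206.19066181],
       [  0.        ,   0.        ,   1.        ]]), 'k1': 0.03216993669285289, 'pose': array([[ 0.08864038, -0.97241475,  0.21576015,  0.33429914],
       [-0.99603862, -0.0880707 ,  0.01227286,  0.0352275 ],
       [ 0.00706784, -0.21599331, -0.97636926,  1.16972463],
       [ 0.        ,  0.        ,  0.        ,  1.        ]])}
side {'camera_matrix': array([[404.88180477,   0.        , 282.80970742],
       [  0.        , 404.88180477, 209.27839846],
       [  0.        ,   0.        ,   1.        ]]), 'k1': -0.0808955694354038, 'pose': array([[ 0.95371558, -0.16107767,  0.25393027,  0.32485128],
       [-0.30067551, -0.49798674,  0.8133901 , -0.78003081],
       [-0.00456508, -0.85209342, -0.52336982,  0.59659789],
       [ 0.        ,  0.        ,  0.        ,  1.        ]])}
{'time_s': 0.1, 'joints': array([ 1.24483101,  0.52194324, -0.03631984,  1.59992471,  0.02120573,
        1.02108896, -0.11280825]), 'joint_velocities': array([ 0.00045241, -0.00023794,  0.00033862, -0.00178486,  0.00106579,
       -0.00013479,  0.00143233]), 'tau': array([ 3.64125895e-03, -9.28484774e+01,  1.98391378e+00, -3.70529330e+01,
        1.81727117e-02,  5.42832611e-03,  6.86181761e-05]), 'position': array([ 0.15800689, -0.60440268,  0.23079974]), 'tcp_rot': array([-0.26831362,  2.08623948, -2.08422428]), 'ft_force': array([0.67854679, 0.60295897, 0.45489447]), 'wrist_torque': array([-0.01771582,  0.01418863, -0.05679898]), 'grip_width': 0.9973256021296736}
```

View pics/top0.png

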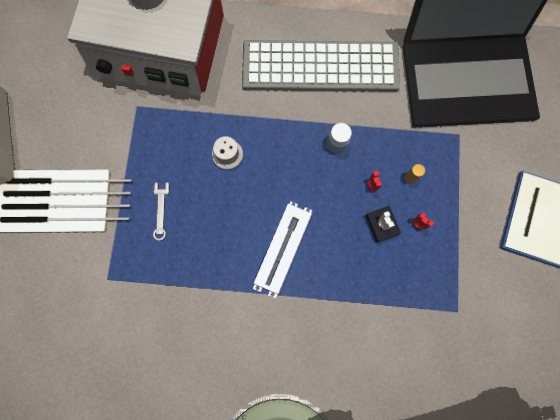

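View pics/side0.png

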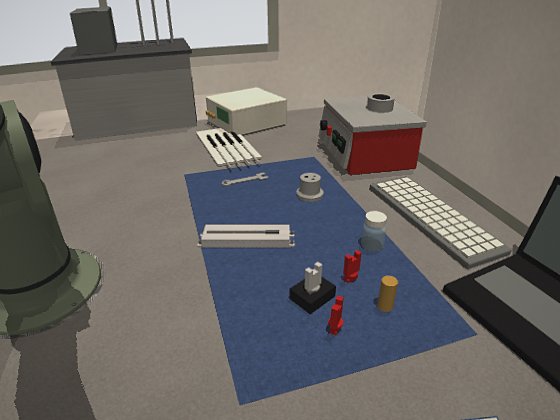

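```bash
cat > h.py <<'E'
import numpy as np,cv2
from rig import manip
def w2p(n,P):
    c=manip.camera_info(n);T=c["pose"];q=(np.asarray(P,float)-T[:3,3])@T[:3,:3]
    s=q[...,:2]/q[...,2:];r2=(s**2).sum(-1,keepdims=True)
    s=s*(1+c["k1"]*r2);K=c["camera_matrix"]
    return s*[K[0,0],K[1,1]]+K[:2,2]
def p2w(n,uv,z):
    c=manip.camera_info(n);K=c["camera_matrix"];T=c["pose"]
    D=np.array([c["k1"],0,0,0.])
    s=cv2.undistortPoints(np.array(uv,float).reshape(-1,1,2),K,D).reshape(-1,2)
    d=np.c_[s,np.ones(len(s))]@T[:3,:3].T
    return T[:3,3]+d*((z-T[2,3])/d[:,2])[:,None]
def ortho(n,im,x0,x1,y0,y1,z,s):
    # rows: x decreasing downward (x up), cols: y decreasing rightward; s px per m
    xs=np.arange(x1,x0,-1/s);ys=np.arange(y1,y0,-1/s)
    X,Y=np.meshgrid(xs,ys,indexing="ij")
    m=w2p(n,np.stack([X,Y,np.full_like(X,z)],-1)).astype(np.float32)
    return cv2.remap(im,m[...,0],m[...,1],cv2.INTER_CUBIC)
E
python3 - <<'E'
from h import *
print(p2w("top",[[300,206],[265,292],[293,223]],.025),p2w("top",[[384,224]],.03),p2w("top",[[387,220]],.07))
print(p2w("top",[[227,155],[341,142],[160,210],[417,178]],.0))
im=cv2.imread("pics/top0.png");si=cv2.imread("pics/side0.png")
d=np.load("top0.npy")
print([d[y,x] for x,y in((384,238),(300,240),(283,250),(295,222))])
c=p2w("top",[[283,249]],.025)[0];b=p2w("top",[[384,224]],.03)[0]
def o(n,i,c,hx,hy,z,s):return ortho(n,i,c[0]-hx,c[0]+hx,c[1]-hy,c[1]+hy,z,s)
A=o("top",im,c,.13,.075,.025,2300)
B=o("top",im,b,.065,.055,.03,2300); C=o("side",si,b,.065,.055,.03,2300)
h=A.shape[0];R=np.vstack([B,C]);R=R[:h];R=np.pad(R,((0,h-R.shape[0]),(0,0),(0,0)))
A2=o("side",si,c,.13,.075,.025,1000)
R=np.hstack([A,R]);cv2.imwrite("pics/o1.png",R);print(R.shape,c,b)
E
```

```text
[[0.59210935 0.00152474 0.025     ]
 [0.37356774 0.06845748 0.025     ]
 [0.54743163 0.01539473 0.025     ]] [[ 0.56428812 -0.20868929  0.03      ]] [[ 0.56657174 -0.20685983  0.07      ]]
[[ 0.71675584  0.20202263  0.        ]
 [ 0.77981151 -0.0930772   0.        ]
 [ 0.55522129  0.35472239  0.        ]
 [ 0.69912442 -0.29506444  0.        ]]
[np.float32(1.1522948), np.float32(1.1776909), np.float32(1.167503), np.float32(1.1823392)]
(598, 599, 3) [0.48065601 0.0344573  0.025     ] [ 0.56428812 -0.20868929  0.03      ]
```

View pics/o1.png

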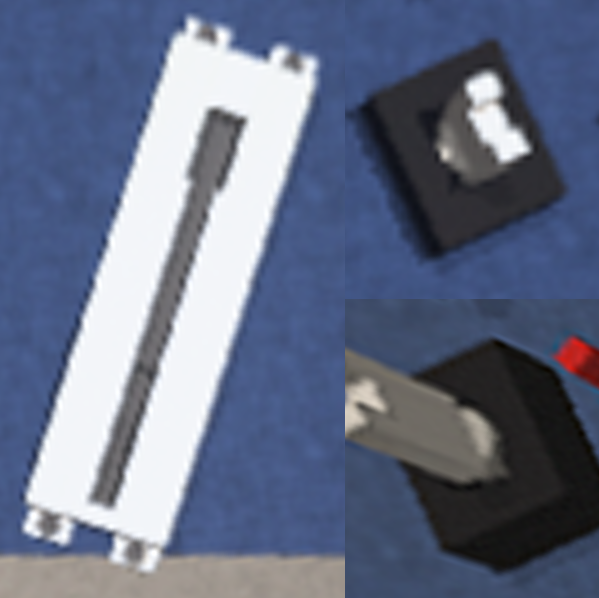

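```bash
cat >> h.py <<'E'
from scipy.spatial.transform import Rotation as R
def railfit(n,im):
    """mouth position and slot angle from rail outline (top face, z=.025), im BGR"""
    s=2000;x1,y1=.63,.13
    o=ortho(n,im,.33,x1,-.05,y1,.025,s)
    m=(o.min(2)>215).astype(np.uint8)
    k=np.ones((9,9),np.uint8)
    m=cv2.morphologyEx(cv2.morphologyEx(m,cv2.MORPH_CLOSE,np.ones((41,41),np.uint8)),cv2.MORPH_OPEN,np.ones((61,61),np.uint8))
    cs,_=cv2.findContours(m,0,2);r=cv2.minAreaRect(max(cs,key=cv2.contourArea))
    b=cv2.boxPoints(r);W=np.c_[x1-b[:,1]/s,y1-b[:,0]/s]
    e=sorted([(np.linalg.norm(W[i]-W[(i+1)%4]),i) for i in range(4)])
    i,j=e[0][1],e[1][1];mid=[(W[i]+W[(i+1)%4])/2,(W[j]+W[(j+1)%4])/2]
    a,b=(mid if mid[0][0]>mid[1][0] else mid[::-1])  # a: mouth end (far x)
    u=(b-a)/np.linalg.norm(b-a);c=(a+b)/2
    return c-.065*u,np.degrees(np.arctan2(u[1],u[0])),np.sort(r[1])/s,o,m
E
python3 - <<'E'
from h import *
im=cv2.imread("pics/top0.png");si=cv2.imread("pics/side0.png")
for n,i in(("top",im),("side",si)):
    try:print(n,railfit(n,i)[:3])
    except Exception as e:print(n,e)
def op(c,r,z):
    x=.56428812+.065-np.asarray(r)/2300;y=-.20868929+.055-(np.asarray(c)-345)/2300
    return p2w("top",w2p("top",np.stack([x,y,np.full(len(x),.03)],-1)),z)
print("block",op([360,497,565,435],[105,42,188,255],.03))
print("prongs",op([483,512],[88,147],.083))
st=manip.get_state();r=R.from_rotvec(st["tcp_rot"]).as_matrix();print(r.round(3))
s4=cv2.resize(im[185:265,345:455],None,fx=5,fy=5,interpolation=cv2.INTER_CUBIC)
s5=cv2.resize(si[250:340,275:360],None,fx=4.4,fy=4.4,interpolation=cv2.INTER_CUBIC)
h=400;cv2.imwrite("pics/c.png",np.vstack([s4, ]) if 0 else np.hstack([s4[:396,50:500],s5[:396]])[:, :800])
E
```

```text
top (array([0.5440976 , 0.01666618], dtype=float32), np.float32(162.20401), array([0.06331215, 0.23139615]))
side max() iterable argument is empty
block [[ 0.58363595 -0.16021103  0.03      ]
 [ 0.61102725 -0.21977625  0.03      ]
 [ 0.54754899 -0.24934146  0.03      ]
 [ 0.51841855 -0.19281972  0.03      ]]
prongs [[ 0.57908876 -0.20211405  0.083     ]
 [ 0.55462948 -0.21413641  0.083     ]]
[[-0.967 -0.     0.253]
 [-0.253  0.001 -0.967]
 [ 0.    -1.    -0.001]]
```

View pics/c.png

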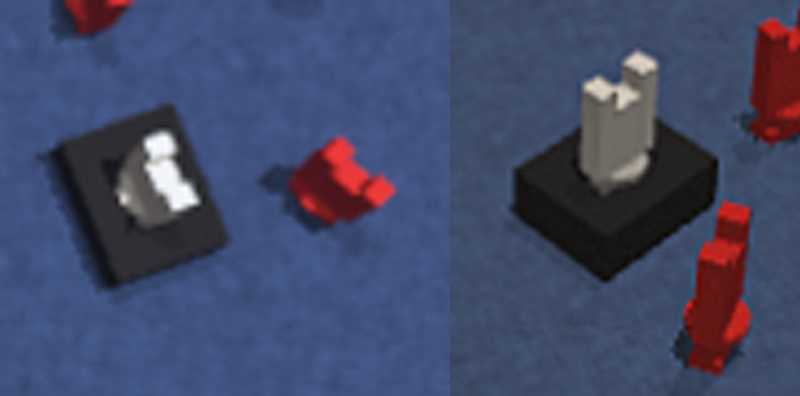

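```bash
cat >> h.py <<'E'
def go(p,yaw):
    """remaining tool-frame shift (mm) and turn (deg) to TCP p, tool pointing down, jaw-axis yaw (deg)"""
    st=manip.get_state();r=R.from_rotvec(st["tcp_rot"])
    a=np.radians(yaw);c,s=np.cos(a),np.sin(a)
    t=R.from_matrix(np.array([[s,0,c],[-c,0,s],[0,-1,0]]))
    print("t",st["time_s"],"pos",st["position"].round(4),"grip",round(st["grip_width"],3),"F",st["ft_force"].round(1),"J",st["joints"].round(2))
    dp=(np.array(p)-st["position"])*1000
    print("shift",r.inv().apply(dp).round(1),"turn",(r.inv()*t).as_rotvec(degrees=True).round(2),"shift after turn",t.inv().apply(dp).round(1))
E
python3 - <<'E'
from h import *
print(p2w("side",[[308.6,270],[318.2,264.1]],.083))
go([.567,-.208,.15],-63.9)
E
```

```text
[[ 0.55386148 -0.21314406  0.083     ]
 [ 0.57837239 -0.20209652  0.083     ]]
t 0.1 pos [ 0.158  -0.6044  0.2308] grip 0.997 F [0.7 0.6 0.5] J [ 1.24  0.52 -0.04  1.6   0.02  1.02 -0.11]
shift [-496.   81. -280.] turn [  0.06 -11.45  -0.  ] shift after turn [-541.7   80.8 -176. ]
```

servo_tool --steps '[[[0,0,0,0,-5.7,0],[0,0,0,0,-5.7,0],[-45,3,-15,0,0,0],[-45,3,-15,0,0,0],[-45,3,-15,0,0,0],[-45,3,-15,0,0,0],[-45,3,-15,0,0,0],[-45,3,-15,0,0,0],[-45,3,-15,0,0,0],[-45,3,-15,0,0,0],[-45,3,-15,0,0,0],[-45,3,-15,0,0,0]]]' --claw 45

```text
time_s: 1.3
position: [0.4995, -0.2614, 0.1965]
tcp_rot: [-0.457, 1.976, -1.969]
ft_force: [0.7, -0.4, 0.3]
grip_width: 0.531
```

```bash
python3 - <<'E'
from h import *
go([.567,-.208,.15],-63.9)
E
```

```text
t 1.3 pos [ 0.4995 -0.2614  0.1965] grip 0.531 F [ 0.7 -0.4  0.3] J [ 0.51  0.47 -0.19  1.79  0.11  0.9  -0.84]
shift [-84.2  46.3 -18.3] turn [ 0.25 -0.24  0.19] shift after turn [-84.1  46.5 -18.2]
```

servo_tool --steps '[[[-40,16,-9,0,-0.2,0],[-44,16,-9,0,0,0],[0,14,0,0,0,0],[0,0,0,0,0,0]]]'

```text
time_s: 1.7
position: [0.573, -0.1983, 0.1475]
tcp_rot: [-0.467, 1.971, -1.958]
ft_force: [-0.1, -0.5, -0.5]
grip_width: 0.529
```

```bash
python3 - <<'E'
from h import *
go([.5667,-.208,.04],-64.2)
E
```

```text
t 1.7 pos [ 0.573  -0.1983  0.1475] grip 0.529 F [-0.1 -0.5 -0.5] J [ 0.37  0.6  -0.19  1.71  0.14  0.85 -0.99]
shift [  9.8 107.5   6.5] turn [0.38 0.79 0.1 ] shift after turn [  9.9 107.5   5.9]
```

servo_tool --steps '[[[9,10,6,0.4,0.8,0.1],[0,10,0,0,0,0],[0,0,0,0,0,0]]]'

```text
time_s: 2.0
position: [0.5671, -0.2084, 0.1276]
tcp_rot: [-0.451, 1.972, -1.972]
ft_force: [0.4, -0.3, -0.5]
grip_width: 0.528
```

```bash
python3 - <<'E'
from h import *
go([.5667,-.208,.04],-64.2)
E
```

```text
t 2.0 pos [ 0.5671 -0.2084  0.1276] grip 0.528 F [ 0.4 -0.3 -0.5] J [ 0.38  0.62 -0.18  1.74  0.14  0.8  -0.99]
shift [ 0.2 87.6 -0.5] turn [-0.01 -0.05  0.  ] shift after turn [ 0.2 87.6 -0.5]
```

Accurate. Descend to about z = 0.041, then close.

servo_tool --steps '[[[0,20,0,0,0,0],[0,20,0,0,0,0],[0,20,0,0,0,0],[0,15,0,0,0,0],[0,9,0,0,0,0],[0,0,0,0,0,0],[0,0,0,0,0,0]]]'

```text
time_s: 2.7
position: [0.5692, -0.2105, 0.0452]
tcp_rot: [-0.443, 1.969, -1.974]
ft_force: [-0.7, 0.2, 0.2]
grip_width: 0.53
```

```bash
python3 - <<'E'
from h import *
go([.5667,-.208,.04],-64.2)
E
```

```text
t 2.7 pos [ 0.5692 -0.2105  0.0452] grip 0.53 F [-0.7  0.2  0.2] J [ 0.36  0.74 -0.16  1.77  0.18  0.64 -1.02]
shift [ 1.2  5.2 -3.4] turn [-0.2  -0.19 -0.23] shift after turn [ 1.1  5.2 -3.4]
```

servo_tool --steps '[[[0,0,0,0,0,0],[0,0,0,0,0,0],[0,0,0,0,0,0],[0,0,0,0,0,0],[0,0,0,0,0,0],[0,0,0,0,0,0],[0,0,0,0,0,0],[0,0,0,0,0,0]]]' --claw 0

```text
time_s: 3.5
position: [0.5694, -0.209, 0.0475]
tcp_rot: [-0.443, 1.97, -1.972]
ft_force: [-0.8, 1.8, -2.0]
grip_width: 0.128
```

```bash
python3 - <<'E'
from h import *
go([.5667,-.208,.04],-64.2)
im,d=manip.snapshot("side");cv2.imwrite("pics/s1.png",cv2.resize(im[220:340,240:400,::-1],None,fx=4,fy=4,interpolation=cv2.INTER_CUBIC))
E
```

```text
t 3.5 pos [ 0.5694 -0.209   0.0475] grip 0.128 F [-0.8  1.8 -2. ] J [ 0.36  0.73 -0.16  1.77  0.17  0.64 -1.02]
shift [ 2.   7.5 -2.1] turn [-0.15 -0.14 -0.29] shift after turn [ 2.   7.5 -2.1]
```

View pics/s1.png

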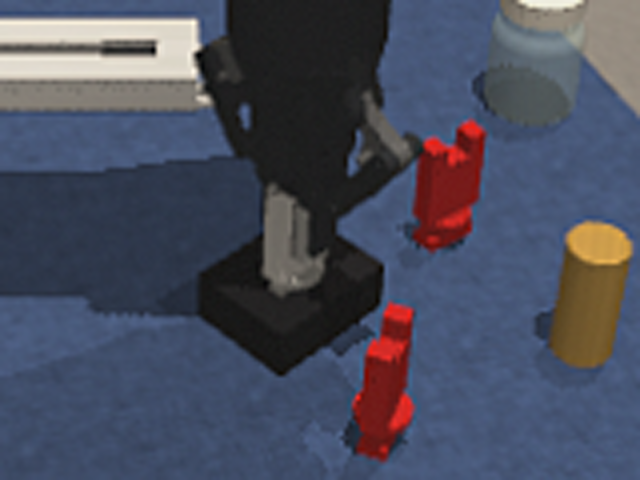

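servo_tool --steps '[[[0,0,0,0,0,0],[0,0,0,0,0,0],[0,0,0,0,0,0],[1.5,4,-1.5,0,0,0],[0,3,0,0,0,0],[0,0,0,0,0,0],[0,0,0,0,0,0]]]' --claw 25

```text
time_s: 4.25
position: [0.5678, -0.2091, 0.0402]
tcp_rot: [-0.442, 1.968, -1.974]
ft_force: [-0.7, 0.4, -0.4]
grip_width: 0.296
```

```bash
python3 - <<'E'
from h import *
go([.5667,-.208,.04],-64.2)
E
```

```text
t 4.25 pos [ 0.5678 -0.2091  0.0402] grip 0.296 F [-0.7  0.4 -0.4] J [ 0.36  0.74 -0.16  1.78  0.18  0.63 -1.02]
shift [ 0.5  0.2 -1.4] turn [-0.24 -0.17 -0.33] shift after turn [ 0.5  0.2 -1.4]
```

servo_tool --steps '[[[0,0,0,0,0,0],[0,0,0,0,0,0],[0,0,0,0,0,0],[0,0,0,0,0,0],[0,0,0,0,0,0]]]' --claw 0

```text
time_s: 4.75
position: [0.5677, -0.209, 0.0403]
tcp_rot: [-0.442, 1.968, -1.974]
ft_force: [-0.3, 1.2, -0.1]
grip_width: 0.133
```

```bash
python3 - <<'E'
from h import *
go([.5667,-.208,.04],-64.2)
E
```

```text
t 4.75 pos [ 0.5677 -0.209   0.0403] grip 0.133 F [-0.3  1.2 -0.1] J [ 0.36  0.74 -0.16  1.78  0.18  0.63 -1.02]
shift [ 0.5  0.3 -1.4] turn [-0.23 -0.17 -0.33] shift after turn [ 0.5  0.3 -1.4]
```

servo_tool --steps '[[[0,-8,0,0,0,0],[0,-15,0,0,0,0],[0,-25,0,0,0,0],[0,-25,0,-0.2,-8,-0.3],[0,-10,0,0,-8,0],[0,0,0,0,-8,0],[0,0,0,0,-8,0],[0,0,0,0,-8,0],[0,0,0,0,-8,0],[0,0,0,0,-8,0],[0,0,0,0,-8,0],[0,0,0,0,-8,0]]]'

```text
time_s: 5.95
position: [0.5684, -0.2109, 0.1414]
tcp_rot: [-1.291, 1.066, -1.086]
ft_force: [-0.7, -0.6, -0.9]
grip_width: 0.129
```

servo_tool --steps '[[[0,0,0,0,-8,0],[0,0,0,0,-8,0],[0,0,0,0,-8,0],[0,0,0,0,-8,0],[0,0,0,0,-8,0],[0,0,0,0,-8,0],[0,0,0,0,0,0]]]'

```text
time_s: 6.65
position: [0.5682, -0.2142, 0.1506]
tcp_rot: [-1.547, 0.393, -0.419]
ft_force: [-1.4, -0.0, -0.8]
grip_width: 0.132
```

```bash
python3 - <<'E'
from h import *
go([.545,.016,.1],72.2)
E
```

```text
t 6.65 pos [ 0.5682 -0.2142  0.1506] grip 0.132 F [-1.4 -0.  -0.8] J [ 0.74  0.68 -0.73  1.71  0.56  0.96  0.85]
shift [-134.9   46.1  189.2] turn [  0.69 -11.8    1.05] shift after turn [-92.5  50.6 212.1]
```

servo_tool --steps '[[[0,0,0,0.7,-6,1],[0,0,0,0,-6,0],[-15,5,35,0,0,0],[-15,5,35,0,0,0],[-15,5,35,0,0,0],[-15,5,35,0,0,0],[-15,5,35,0,0,0],[-9,3,20,0,0,0],[0,0,0,0,0,0]]]'

```text
time_s: 7.55
position: [0.5501, 0.0005, 0.1279]
tcp_rot: [-1.56, 0.267, -0.279]
ft_force: [-0.0, -0.3, -0.8]
grip_width: 0.128
```

```bash
python3 - <<'E'
from h import *
go([.545,.016,.1],72.2)
E
```

```text
t 7.55 pos [5.501e-01 5.000e-04 1.279e-01] grip 0.128 F [-0.  -0.3 -0.8] J [ 0.44  0.65 -0.78  1.87  0.6   0.87  0.58]
shift [-10.3  27.7  13. ] turn [ 0.28 -2.14  0.49] shift after turn [-9.6 27.9 13.2]
```

servo_tool --steps '[[[-5,12,7,0.3,-2.1,0.5],[-5,14,6,0,0,0],[0,8,0,0,0,0],[0,0,0,0,0,0]]]'

```text
time_s: 7.95
position: [0.5453, 0.0143, 0.0926]
tcp_rot: [-1.558, 0.248, -0.249]
ft_force: [0.6, -0.3, -1.7]
grip_width: 0.125
```

```bash
python3 - <<'E'
from h import *
go([.545,.016,.065],72.2)
im,d=manip.snapshot("side");cv2.imwrite("pics/s2f.png",im[:,:,::-1])
a=cv2.resize(im[180:270,190:310,::-1],None,fx=5,fy=5,interpolation=cv2.INTER_CUBIC)
im,d=manip.snapshot("top");cv2.imwrite("pics/t2f.png",im[:,:,::-1])
b=cv2.resize(im[190:300,250:320,::-1],None,fx=2.8,fy=4.09,interpolation=cv2.INTER_CUBIC)
cv2.imwrite("pics/s2.png",np.hstack([a,b[:450,:200]]))
E
```

```text
t 7.95 pos [0.5453 0.0143 0.0926] grip 0.125 F [ 0.6 -0.3 -1.7] J [ 0.4   0.7  -0.75  1.89  0.65  0.81  0.55]
shift [-0.8 27.6  1.5] turn [ 0.08 -0.32  0.05] shift after turn [-0.8 27.6  1.5]
```

View pics/s2.png

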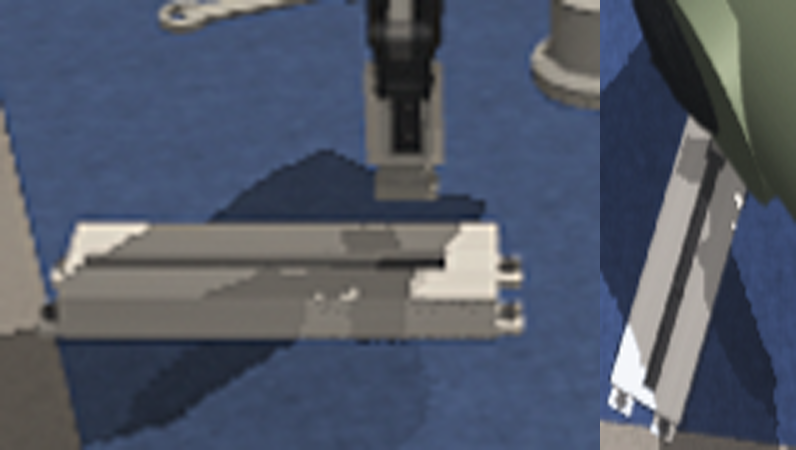

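```bash
python3 - <<'E'
from h import *
P=np.array([[78,223],[497,223],[497,298],[58,303]])/5+[190,180]
W=p2w("side",P-.5*0,.025)[:,:2];print(W.round(4))
print("len",np.linalg.norm(W[0]-W[1]),np.linalg.norm(W[3]-W[2]),"wid",np.linalg.norm(W[0]-W[3]),np.linalg.norm(W[1]-W[2]))
far=(W[1]+W[2])/2;near=(W[0]+W[3])/2;u=(near-far)/np.linalg.norm(near-far)
print("ang",np.degrees(np.arctan2(u[1],u[0])),"mouth",far+.042*u,(far+near)/2-.065*u)
F=p2w("side",np.array([[375,199],[438,199]])/5+[190,180],.0663)[:,:2]
print("foot edge",F.round(4),np.linalg.norm(F[0]-F[1]));m=F.mean(0);v=np.array([-u[1],u[0]]);print("foot ctr",m-.007*v)
# ortho of clean images, slot zoom
im=cv2.imread("pics/top0.png");si=cv2.imread("pics/side0.png")
a=ortho("top",im,.48,.61,-.04,.06,.025,4000);b=ortho("side",si,.48,.61,-.04,.06,.025,4000)
cv2.imwrite("pics/m.png",np.hstack([a,b[:, :400]]))
E
```

```text
[[ 0.3922  0.0977]
 [ 0.5957  0.0322]
 [ 0.5754 -0.0295]
 [ 0.3728  0.0311]]
len 0.21381355482674558 0.21138893315631263 wid 0.06938959509272621 0.06494979200224059
ang 162.76013740020716 mouth [0.54544488 0.01383027] [0.54611837 0.01362128]
foot edge [[0.5269 0.0112]
 [0.5557 0.0019]] 0.03027547751607418
foot ctr [0.54339228 0.01327003]
```

View pics/m.png

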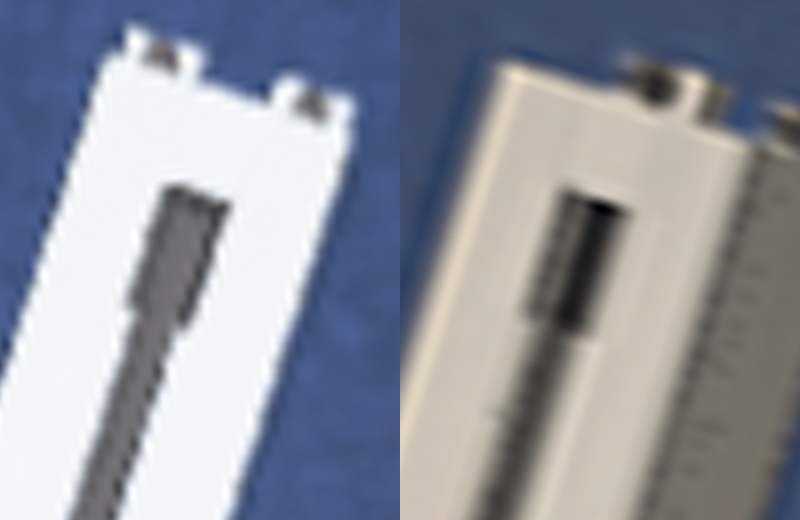

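servo_tool --steps '[[[0,12,2,0,-0.3,0],[0,12,0,0,0,0],[0,8,0,0,0,0],[0,0,0,0,0,0]]]'

```text
time_s: 8.45
position: [0.5471, 0.0151, 0.0592]
tcp_rot: [-1.558, 0.244, -0.248]
ft_force: [0.4, -0.4, -1.3]
grip_width: 0.132
```

```bash
python3 - <<'E'
from h import *
go([.5454,.0163,.058],72.2)
im,d=manip.snapshot("side");cv2.imwrite("pics/s3f.png",im[:,:,::-1])
z=manip.get_state()["position"][2]-.0263
p=manip.get_state()["position"]
a=np.radians(162.2);u=np.array([np.cos(a),np.sin(a)]);v=np.array([-u[1],u[0]])
def bar(c,z):return np.array([[*(c+sx*.015*u+.007*v),zz] for sx,zz in((-1,z),(1,z),(1,z+.008),(-1,z+.008))])
a=cv2.resize(im[200:250,235:305,::-1],None,fx=11,fy=11,interpolation=cv2.INTER_CUBIC)
T=lambda w:((w2p("side",w)-[235,200]+.5)*11).astype(int)
cv2.polylines(a,[T(bar(p[:2],z))],True,(0,0,255),1)
m=np.array([.5443,.0159])
cv2.polylines(a,[T(np.array([[*(m+sx*.017*u+sy*.009*v),.025] for sx,sy in((-1,-1),(1,-1),(1,1),(-1,1))]))],True,(0,255,0),1)
cv2.imwrite("pics/s3.png",a)
E
```

```text
t 8.45 pos [0.5471 0.0151 0.0592] grip 0.132 F [ 0.4 -0.4 -1.3] J [ 0.36  0.75 -0.71  1.91  0.7   0.76  0.5 ]
shift [-2.   1.2  0.6] turn [ 0.05 -0.14  0.16] shift after turn [-2.   1.2  0.7]
```

View pics/s3.png

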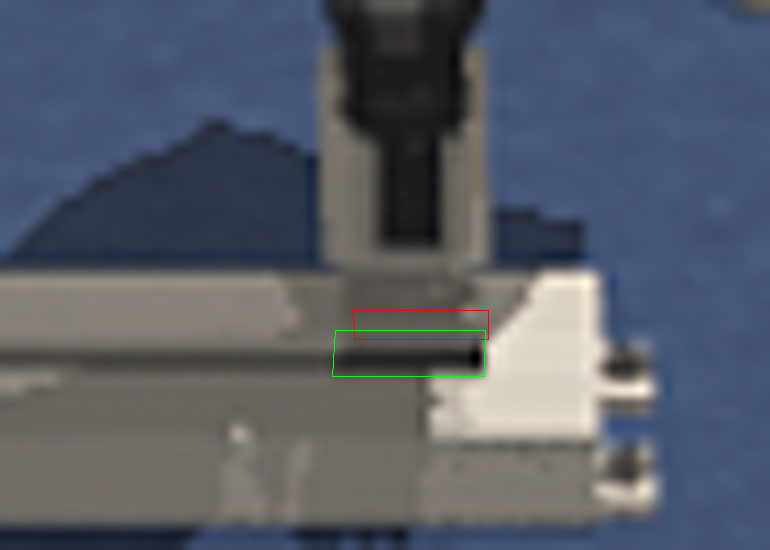

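```bash
python3 - <<'E'
from h import *
im=cv2.imread("pics/s3f.png")
g=im.astype(int).sum(2)//3
print("cols",list(range(260,290)))
for r in range(218,236):print(r,g[r,260:290])
p=np.array([.5471,.0151]);z=.0592-.0103
a=np.radians(162.2);u=np.array([np.cos(a),np.sin(a)]);v=np.array([-u[1],u[0]])
P=lambda x,y,zz:w2p("side",[*(p+x*u+y*v),z+zz]).round(1)
print("plate bottom near edge",P(.018,.006,.004),P(-.018,.006,.004),"plate higher",P(.018,.006,.02),P(-.018,.006,.02))
print("flange sides",P(.014,0,0),P(-.014,0,0),"flange front low",P(0,.014,0))
print("foot near low",P(.015,.007,-.016),P(-.015,.007,-.016),"up",P(.015,.007,-.008),P(-.015,.007,-.008))
E
```

```text
cols [260, 261, 262, 263, 264, 265, 266, 267, 268, 269, 270, 271, 272, 273, 274, 275, 276, 277, 278, 279, 280, 281, 282, 283, 284, 285, 286, 287, 288, 289]
218 [ 57  57  57  51 102 114 111 103  97  56  26  27  31  29  23  80 101 108
 127 101  82  87  89  86  91  94  93  93  93  92]
219 [ 57  57  55  51 100 113 111 103  96  55  22  30  28  26  23  80 100 107
 127  87  49  50  50  49  82  92  93  89  91  89]
220 [ 56  56  55  51  87 108 112 102  96  54  20  26  27  25  20  80 101 106
 127  90  54  54  55  54  54  52  50  48  82  89]
221 [ 56  58  58  53  89 109 112 103  94  55  26  26  27  26  19  78 100 107
 127  90  54  54  56  57  56  56  53  50  83  91]
222 [ 55  57  56  51  89 110 112 107  97  75  60  58  58  58  55  82 101 111
 128  91  54  54  55  55  53  53  53  50  82  91]
223 [ 51  52  54  48  83 104 109 107 106  99 100 101 102 100  99  99 110 120
 125  90  53  50  49  47  44  42  41  49  78  88]
224 [ 68  66  66  64  69  80  89  91  92  92  94  96  95  95  94  92 110  99
  94  87  77  75  74  68 104 113 110 126 133 103]
225 [118 104 102 103 102 102  88  80  80  81  79  80  8
[... 876 characters left out ...]
38  39  38  37  37  36  33  32  28
   9 196 219 212 211 211 211 211 211 212 220 193]
233 [ 76  76  76  76  78  61  51  55  54  54  54  54  52  49  75  80  78  73
  69 195 216 212 211 211 211 210 211 212 219 150]
234 [101 102 101 101 101  94  90  91  92  92  92  91  90  83 154 169 163 167
 177 206 209 207 206 206 206 206 206 207 212 195]
235 [ 98  99  98 100  98  98 100 100 100  99  99 100  99  90 158 187 184 209
 214 209 207 206 205 205 206 205 206 207 211 212]
plate bottom near edge [265.2 223.6] [280.1 223.6] plate higher [265.1 218. ] [280. 218.]
flange sides [267.  223.6] [278.5 223.6] flange front low [272.6 226.8]
foot near low [266.7 230.6] [278.9 230.6] up [266.6 227.9] [278.9 227.9]
```

```bash
python3 - <<'E'
from h import *
im=cv2.imread("pics/s2f.png")
g=im.astype(int).sum(2)//3
for r in (206,209,212,214,216,217,218,219,220,221,222):print(r,g[r,260:284])
p=np.array([.5453,.0143]);z=.0926-.0103
a=np.radians(162.2);u=np.array([np.cos(a),np.sin(a)]);v=np.array([-u[1],u[0]])
P=lambda x,y,zz:w2p("side",[*(p+x*u+y*v),z+zz]).round(1)
print("plate bottom near edge",P(.018,.006,.004),P(-.018,.006,.004),"plate higher",P(.018,.006,.02),P(-.018,.006,.02))
print("flange sides",P(.014,0,0),P(-.014,0,0),"flange front low",P(0,.014,0))
print("foot near low",P(.015,.007,-.016),P(-.015,.007,-.016),"up",P(.015,.007,-.008),P(-.015,.007,-.008))
print("per mm u",P(.001,0,0)-P(0,0,0),"v",(P(0,.01,0)-P(0,0,0))/10,"z",(P(0,0,.01)-P(0,0,0))/10)
E
```

```text
206 [ 87  86  84 105 110 110 102  96  55  22  28  33  30  24  64  96 107 123
 108  93  90  88  89  90]
209 [ 91  92  91 105 109 110 102  94  54  20  22  22  23  16  60  94 106 123
 107  91  91  93  93  90]
212 [ 50  78  87 101 110 108 104 105 103 102 104 105 105 103 101 111 118 121
 112  96  93  94  95  95]
214 [55 54 53 50 48 74 82 81 81 80 83 82 83 81 92 92 90 91 91 90 91 89 90 90]
216 [55 54 55 53 56 76 81 79 79 80 84 85 81 79 79 76 87 95 96 94 92 90 89 89]
217 [ 56  57  57  54  58  82  88  86  87  86  86  85  85  85  86  83 121 115
  95  91  91  92  93  91]
218 [ 58  56  56  56  61  85  92  90  90  90  89  90  90  89  90  92 101  95
  86  84  85  88  88  86]
219 [ 57  56  56  54  60  84  87  87  87  86  87  86  87  87  87  97 102  76
  54  51  50  51  49  50]
220 [57 56 56 55 55 60 61 59 59 60 58 60 61 61 61 61 62 55 55 56 56 55 55 55]
221 [54 56 58 58 57 56 58 55 53 53 55 55 57 56 54 53 54 56 57 58 57 57 57 55]
222 [55 55 56 55 55 55 53 56 56 56 56 56 55 54 54 56 56 56 55 54 56 54 54 54]
plate bottom near edge [264.2 212.2] [279.3 212.2] plate higher [264.  206.4] [279.3 206.4]
flange sides [266.  212.3] [277.7 212.3] flange front low [271.7 215.4]
foot near low [265.7 219.5] [278.1 219.4] up [265.6 216.6] [278.1 216.6]
per mm u [-0.4  0. ] v [-0.01  0.22] z [-0.01 -0.36]
```

servo_tool --steps '[[[0.3,2,0,0,-0.1,0.1],[0,2,0,0,0,0],[0,2,0,0,0,0],[0,0,0,0,0,0]]]'

```text
time_s: 8.9
position: [0.548, 0.0151, 0.0539]
tcp_rot: [-1.558, 0.243, -0.246]
ft_force: [-0.2, -0.2, -1.7]
grip_width: 0.131
```

```bash
python3 - <<'E'
from h import *
go([.5473,.015,.0375],72.2)
E
```

```text
t 8.9 pos [0.548  0.0151 0.0539] grip 0.131 F [-0.2 -0.2 -1.7] J [ 0.36  0.75 -0.71  1.91  0.71  0.75  0.5 ]
shift [-0.6 16.4 -0.3] turn [ 0.02 -0.03  0.12] shift after turn [-0.6 16.4 -0.3]
```

servo_tool --steps '[[[-0.7,1.5,-0.3,0,0,0],[0,1.5,0,0,0,0],[0,1.5,0,0,0,0],[0,0,0,0,0,0]]]'

```text
time_s: 9.3
position: [0.5473, 0.015, 0.0493]
tcp_rot: [-1.558, 0.242, -0.246]
ft_force: [-0.6, -0.2, -2.1]
grip_width: 0.132
```

```bash
python3 - <<'E'
from h import *
go([.5473,.015,.0375],72.2)
E
```

```text
t 9.3 pos [0.5473 0.015  0.0493] grip 0.132 F [-0.6 -0.2 -2.1] J [ 0.36  0.76 -0.7   1.91  0.72  0.74  0.49]
shift [-0.1 11.8 -0.1] turn [ 0.01 -0.03  0.15] shift after turn [-0.  11.8 -0.1]
```

servo_tool --steps '[[[0,1.5,0,0,0,0],[0,1.5,0,0,0,0],[0,1.5,0,0,0,0],[0,0,0,0,0,0]]]'

```text
time_s: 9.7
position: [0.5474, 0.0151, 0.0444]
tcp_rot: [-1.557, 0.242, -0.246]
ft_force: [-0.7, -0.8, -0.5]
grip_width: 0.129
```

```bash
python3 - <<'E'
from h import *
go([.5473,.015,.0375],72.2)
E
```

```text
t 9.7 pos [0.5474 0.0151 0.0444] grip 0.129 F [-0.7 -0.8 -0.5] J [ 0.35  0.77 -0.69  1.91  0.73  0.73  0.49]
shift [-0.1  6.9 -0.2] turn [ 0.   -0.03  0.16] shift after turn [-0.1  6.9 -0.2]
```

servo_tool --steps '[[[0,1.5,0,0,0,0.1],[0,1.5,0,0,0,0],[0,1.5,0,0,0,0],[0,1.5,0,0,0,0],[0,1.2,0,0,0,0],[0,0,0,0,0,0],[0,0,0,0,0,0]]]'

```text
time_s: 10.4
position: [0.5474, 0.0151, 0.0365]
tcp_rot: [-1.557, 0.244, -0.245]
ft_force: [-0.1, -0.3, -0.5]
grip_width: 0.133
```

```bash
python3 - <<'E'
from h import *
go([.5473,.015,.0362],72.2)
E
```

```text
t 10.4 pos [0.5474 0.0151 0.0365] grip 0.133 F [-0.1 -0.3 -0.5] J [ 0.35  0.78 -0.68  1.91  0.74  0.72  0.48]
shift [-0.1  0.3 -0.2] turn [ 0.   -0.03  0.04] shift after turn [-0.1  0.3 -0.2]
```

servo_tool --steps '[[[-2,0.3,0,0,0,0],[-2,0,0,0,0,0],[-2,0,0,0,0,0],[-2,0,0,0,0,0],[-2,0,0,0,0,0],[-2,0,0,0,0,0],[-2,0,0,0,0,0],[-2,0,0,0,0,0],[0,0,0,0,0,0]]]'

```text
time_s: 11.3
position: [0.5306, 0.0205, 0.0364]
tcp_rot: [-1.557, 0.243, -0.245]
ft_force: [0.1, 0.2, -1.0]
grip_width: 0.127
```

```bash
cat >> h.py <<'E'
def slot(d,z=.036,yaw=72.2,dy=0):
    a=np.radians(yaw+90);u=np.array([np.cos(a),np.sin(a)]);v=np.array([-u[1],u[0]])
    o=np.array([.5473,.015]);st=manip.get_state();q=st["position"][:2]-o
    print("slot x,y mm",(q@u*1000).round(2),(q@v*1000).round(2),"Fu,Fv",(st["ft_force"][:2]@u).round(1),(st["ft_force"][:2]@v).round(1),"T",st["wrist_torque"].round(2))
    go([*(o+d/1000*u+dy/1000*v),z],yaw)
E
python3 -c "
from h import *
slot(46)"
```

```text
slot x,y mm 17.54 -0.16 Fu,Fv -0.0 -0.2 T [-0.01 -0.   -0.  ]
t 11.3 pos [0.5306 0.0205 0.0364] grip 0.127 F [ 0.1  0.2 -1. ] J [ 0.34  0.76 -0.68  1.95  0.75  0.69  0.45]
shift [-28.5   0.3  -0.2] turn [ 0.01 -0.02  0.05] shift after turn [-28.5   0.4  -0.2]
```

servo_tool --steps '[[[-2,0.3,0,0,0,0],[-2,0,0,0,0,0],[-2,0,0,0,0,0],[-2,0,0,0,0,0],[-2,0,0,0,0,0],[-2,0,0,0,0,0],[-2,0,0,0,0,0],[-2,0,0,0,0,0],[-2,0,0,0,0,0],[-2,0,0,0,0,0],[-2,0,0,0,0,0],[0,0,0,0,0,0]]]'

```text
time_s: 12.5
position: [0.5078, 0.0278, 0.036]
tcp_rot: [-1.557, 0.243, -0.245]
ft_force: [0.1, -0.1, -1.4]
grip_width: 0.131
```

```bash
python3 -c "
from h import *
slot(60)"
```

```text
slot x,y mm 41.51 -0.16 Fu,Fv -0.1 0.1 T [-0.03  0.03 -0.04]
t 12.5 pos [0.5078 0.0278 0.036 ] grip 0.131 F [ 0.1 -0.1 -1.4] J [ 0.32  0.74 -0.68  2.01  0.76  0.66  0.4 ]
shift [-18.5   0.   -0.2] turn [ 0.01 -0.02  0.05] shift after turn [-18.5   0.   -0.2]
```

servo_tool --steps '[[[-2,0,0,0,0,0],[-2,0,0,0,0,0],[-2,0,0,0,0,0],[-2,0,0,0,0,0],[-2,0,0,0,0,0],[-2,0,0,0,0,0],[-2,0,0,0,0,0],[-1,0,0,0,0,0],[-1,0,0,0,0,0],[-1,0,0,0,0,0]]]'

```text
time_s: 13.5
position: [0.4904, 0.0335, 0.0361]
tcp_rot: [-1.557, 0.243, -0.245]
ft_force: [-0.3, -0.3, -0.3]
grip_width: 0.129
```

servo_tool --steps '[[[-1,0,0,0,0,0],[-1,0,0,0,0,0],[-1,0,0,0,0,0],[-1,0,0,0,0,0],[-1,0,0,0,0,0],[-1,0,0,0,0,0],[-1,0,0,0,0,0],[-1,0,0,0,0,0]]]'

```text
time_s: 14.3
position: [0.4822, 0.0362, 0.0361]
tcp_rot: [-1.557, 0.243, -0.245]
ft_force: [-0.6, 0.1, -0.6]
grip_width: 0.133
```

```bash
python3 -c "
from h import *
slot(100)"
```

```text
slot x,y mm 68.48 -0.24 Fu,Fv 0.6 0.1 T [-0.03  0.02 -0.  ]
t 14.3 pos [0.4822 0.0362 0.0361] grip 0.133 F [-0.6  0.1 -0.6] J [ 0.3   0.71 -0.67  2.08  0.78  0.62  0.35]
shift [-31.5   0.   -0.3] turn [-0.   -0.03  0.07] shift after turn [-31.5   0.1  -0.2]
```

servo_tool --steps '[[[-1.2,0,-0.2,0,0,0],[-1.2,0,0,0,0,0],[-1.2,0,0,0,0,0],[-1.2,0,0,0,0,0],[-1.2,0,0,0,0,0],[-1.2,0,0,0,0,0],[-1.2,0,0,0,0,0],[-1.2,0,0,0,0,0]]]'

```text
time_s: 15.1
position: [0.4729, 0.0391, 0.0363]
tcp_rot: [-1.557, 0.242, -0.246]
ft_force: [7.9, -2.3, -3.0]
grip_width: 0.127
```

servo_tool --steps '[[[-1.2,0,0,0,0,0],[-1.2,0,0,0,0,0],[-1.2,0,0,0,0,0],[-1.2,0,0,0,0,0],[-1.2,0,0,0,0,0],[-1.2,0,0,0,0,0],[-1.2,0,0,0,0,0]]]'

```text
time_s: 15.8
position: [0.4724, 0.04, 0.0376]
tcp_rot: [-1.554, 0.234, -0.258]
ft_force: [7.5, -3.3, -7.8]
grip_width: 0.132
```

```bash
python3 -c "
from h import *
slot(100)"
```

```text
slot x,y mm 79.01 -0.93 Fu,Fv -8.2 0.9 T [-0.79 -2.16  0.05]
t 15.8 pos [0.4724 0.04   0.0376] grip 0.132 F [ 7.5 -3.3 -7.8] J [ 0.29  0.69 -0.66  2.11  0.8   0.59  0.31]
shift [-21.    1.3  -1. ] turn [-0.27 -0.17  0.87] shift after turn [-21.    1.6  -0.9]
```

servo_tool --steps '[[[1,0.5,-0.5,-0.2,0,0.5],[1,0.5,-0.4,0,-0.1,0.4],[0,0,0,0,0,0],[0,0,0,0,0,0]]]'

```text
time_s: 16.2
position: [0.474, 0.0386, 0.0366]
tcp_rot: [-1.555, 0.246, -0.244]
ft_force: [0.2, -0.7, -1.6]
grip_width: 0.129
```

```bash
python3 -c "
from h import *
slot(76.4)"
```

```text
slot x,y mm 76.97 -0.04 Fu,Fv -0.4 0.6 T [-0.05 -0.   -0.  ]
t 16.2 pos [0.474  0.0386 0.0366] grip 0.129 F [ 0.2 -0.7 -1.6] J [ 0.3   0.7  -0.67  2.09  0.78  0.61  0.33]
shift [ 0.6  0.6 -0. ] turn [-0.07 -0.07 -0.09] shift after turn [ 0.6  0.6 -0. ]
```

servo_tool --steps '[[[0.4,0.3,0,0,4,0],[0,0,0,0,4,0],[0,0,0,0,4,0],[0,0,0,0,0,0]]]'

```text
time_s: 16.6
position: [0.4735, 0.0385, 0.036]
tcp_rot: [-1.53, 0.416, -0.412]
ft_force: [0.3, -0.2, -1.9]
grip_width: 0.132
```

```bash
python3 -c "
from h import *
slot(76.4)"
```

```text
slot x,y mm 77.4 0.19 Fu,Fv -0.4 0.1 T [ 0.02 -0.05  0.  ]
t 16.6 pos [0.4735 0.0385 0.036 ] grip 0.132 F [ 0.3 -0.2 -1.9] J [ 0.26  0.69 -0.62  2.1   0.73  0.58  0.16]
shift [ 0.9 -0.   0.4] turn [ -0.05 -12.49  -0.16] shift after turn [ 1.  -0.   0.2]
```

servo_tool --steps '[[[0.7,0,0.2,0,4,0],[0,0,0,0,4,0],[0,0,0,0,4,0],[0,0,0,0,4,0],[0,0,0,0,0,0]]]'

```text
time_s: 17.1
position: [0.4735, 0.0384, 0.0358]
tcp_rot: [-1.477, 0.633, -0.627]
ft_force: [0.4, -0.1, -1.5]
grip_width: 0.13
```

```bash
python3 -c "
from h import *
slot(76.4)"
```

```text
slot x,y mm 77.45 0.25 Fu,Fv -0.4 -0.1 T [ 0.04 -0.03 -0.02]
t 17.1 pos [0.4735 0.0384 0.0358] grip 0.13 F [ 0.4 -0.1 -1.5] J [ 0.21  0.67 -0.55  2.1   0.67  0.55 -0.06]
shift [ 0.8 -0.2  0.7] turn [ 1.000e-02 -2.839e+01 -2.100e-01] shift after turn [ 1.  -0.2  0.3]
```

servo_tool --steps '[[[0.4,-0.2,0.4,0,4,0],[0,0,0,0,4,0],[0,0,0,0,4,0],[0,0,0,0,4,0],[0,0,0,0,0,0]]]'

```text
time_s: 17.6
position: [0.4734, 0.0385, 0.0358]
tcp_rot: [-1.404, 0.841, -0.834]
ft_force: [0.8, -0.5, -0.7]
grip_width: 0.134
```

servo_tool --steps '[[[0.3,0,0.3,0,4,0],[0,0,0,0,4,0],[0,0,0,0,4,0],[0,0,0,0,0,0]]]'

```text
time_s: 18.0
position: [0.4733, 0.0384, 0.0356]
tcp_rot: [-1.337, 0.992, -0.983]
ft_force: [0.0, -0.2, -1.1]
grip_width: 0.13
```

```bash
python3 -c "
from h import *
slot(76.9)"
```

```text
slot x,y mm 77.58 0.33 Fu,Fv -0.1 0.2 T [ 0.01 -0.04  0.02]
t 18.0 pos [0.4733 0.0384 0.0356] grip 0.13 F [ 0.  -0.2 -1.1] J [ 0.13  0.65 -0.44  2.1   0.55  0.51 -0.42]
shift [ 0.1 -0.4  0.7] turn [  0.16 -55.13  -0.29] shift after turn [ 0.7 -0.4  0.3]
```

Turning freely. 35° remain.

servo_tool --steps '[[[0,-0.3,0.6,0,4,0],[0,0,0,0,4,0],[0,0,0,0,4,0],[0,0,0,0,4,0],[0,0,0,0,4,0],[0,0,0,0,0,0]]]'

```text
time_s: 18.6
position: [0.4732, 0.0386, 0.0355]
tcp_rot: [-1.199, 1.238, -1.227]
ft_force: [0.5, -0.4, -2.4]
grip_width: 0.132
```

```bash
python3 -c "
from h import *
slot(76.9)
go([.473,.0385,.0358],-17.8)"
```

```text
slot x,y mm 77.77 0.18 Fu,Fv -0.6 0.2 T [0.02 0.01 0.02]
t 18.6 pos [0.4732 0.0386 0.0355] grip 0.132 F [ 0.5 -0.4 -2.4] J [ 0.06  0.64 -0.35  2.1   0.46  0.48 -0.67]
shift [ 0.1 -0.5  0.9] turn [  0.3  -73.95  -0.33] shift after turn [ 0.9 -0.5  0.2]
t 18.6 pos [0.4732 0.0386 0.0355] grip 0.132 F [ 0.5 -0.4 -2.4] J [ 0.06  0.64 -0.35  2.1   0.46  0.48 -0.67]
shift [ 0.1 -0.3 -0.2] turn [ 0.41 16.05 -0.02] shift after turn [ 0.2 -0.3 -0.2]
```

servo_tool --steps '[[[0,-0.3,0,0.4,4,0],[0,0,0,0,4,0],[0,0,0,0,4,0],[0,0,0,0,4,0],[0,0,0,0,0,0],[0,0,0,0,0,0]]]'

```text
time_s: 19.2
position: [0.4725, 0.0386, 0.0354]
tcp_rot: [-1.062, 1.417, -1.414]
ft_force: [-0.7, 0.5, -0.8]
grip_width: 0.13
```

```bash
python3 -c "
from h import *
slot(76.9)
go([.473,.0385,.0358],-17.8)"
```

```text
slot x,y mm 78.47 0.36 Fu,Fv 0.8 -0.3 T [-0.01 -0.05  0.02]
t 19.2 pos [0.4725 0.0386 0.0354] grip 0.13 F [-0.7  0.5 -0.8] J [ 0.01  0.63 -0.28  2.11  0.39  0.45 -0.86]
shift [-0.3 -0.6  1.6] turn [ 7.000e-02 -8.849e+01 -1.100e-01] shift after turn [ 1.6 -0.6  0.4]
t 19.2 pos [0.4725 0.0386 0.0354] grip 0.13 F [-0.7  0.5 -0.8] J [ 0.01  0.63 -0.28  2.11  0.39  0.45 -0.86]
shift [-0.  -0.4  0.5] turn [ 0.11  1.51 -0.03] shift after turn [-0.  -0.4  0.5]
```

servo_tool --steps '[[[0,0,0,0,2,0],[0,0,0,0,1,0],[0,0,0,0,0,0],[0,0,0,0,0,0]]]'

```text
time_s: 19.6
position: [0.4724, 0.0387, 0.0353]
tcp_rot: [-1.033, 1.453, -1.449]
ft_force: [0.0, 0.9, -0.7]
grip_width: 0.132
```

servo_tool --steps '[[[0,0,0,0,0,0],[0,0,0,0,0,0],[0,0,0,0,0,0],[0,0,0,0,0,0],[0,0,0,0,0,0],[0,0,0,0,0,0]]]' --claw 45

```text
time_s: 20.2
position: [0.4726, 0.0386, 0.0354]
tcp_rot: [-1.034, 1.452, -1.448]
ft_force: [0.1, 0.7, -0.7]
grip_width: 0.532
```

```bash
python3 -c "
from h import *
slot(76.9)"
```

```text
slot x,y mm 78.35 0.39 Fu,Fv 0.1 -0.7 T [ 0.01 -0.05 -0.03]
t 20.2 pos [0.4726 0.0386 0.0354] grip 0.532 F [ 0.1  0.7 -0.7] J [ 0.    0.63 -0.27  2.11  0.37  0.45 -0.89]
shift [-0.4 -0.6  1.4] turn [ 6.000e-02 -9.126e+01 -1.200e-01] shift after turn [ 1.4 -0.6  0.4]
```

Turned 91.3°, released. Retreat straight up, clear enough to see.

servo_tool --steps '[[[0,-4,0,0,0,0],[0,-10,0,0,0,0],[0,-20,0,0,0,0],[0,-30,0,0,0,0],[0,-30,0,0,0,0],[0,-30,0,0,0,0],[0,-20,0,0,0,0],[-40,0,0,0,0,0],[-40,0,0,0,0,0],[-40,0,0,0,0,0],[-40,0,0,0,0,0],[0,0,0,0,0,0]]]'

```text
time_s: 21.4
position: [0.526, 0.194, 0.1953]
tcp_rot: [-1.027, 1.452, -1.451]
ft_force: [-1.4, -0.1, 0.1]
grip_width: 0.526
```

```bash
python3 - <<'E'
from h import *
go([.5,.1,.2],0)
im,d=manip.snapshot("side");cv2.imwrite("pics/s4f.png",im[:,:,::-1])
a=cv2.resize(im[170:270,190:310,::-1],None,fx=3.3,fy=4,interpolation=cv2.INTER_CUBIC)
im,d=manip.snapshot("top");cv2.imwrite("pics/t4f.png",im[:,:,::-1])
b=cv2.resize(im[195:300,240:330,::-1],None,fx=4,fy=4,interpolation=cv2.INTER_CUBIC)
cv2.imwrite("pics/s4.png",np.hstack([a[:400],b[:400]]))
E
```

```text
t 21.4 pos [0.526  0.194  0.1953] grip 0.526 F [-1.4 -0.1  0.1] J [-0.15  0.49 -0.42  1.8   0.24  0.91 -1.01]
shift [97.3 -5.   6.5] turn [ -0.15 -19.26  -0.18] shift after turn [ 94.   -4.7 -26. ]
```

View pics/s4.png

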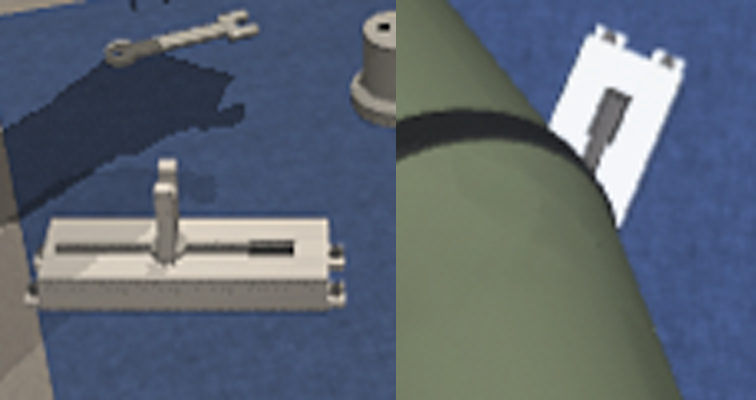

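```bash
python3 - <<'E'
from h import *
im=cv2.imread("pics/s4f.png")
g=(cv2.resize(im[200:240,225:255],None,fx=1,fy=1).astype(int).sum(2)//3)
for r in range(8,20):print(r+200,g[r,8:22])
W=p2w("side",[[240,216.5],[240.9,210.5]],.078);d=W[1]-W[0];print(W.round(4),np.degrees(np.arctan2(d[1],d[0])),np.linalg.norm(d))
E
```

```text
208 [89 87 87 87 84 80 78 76 78 82 84 86 85 85]
209 [ 86  85  87  87  81 106 112 112 112 115  94  83  87  87]
210 [ 85  86  85  84  84 175 200 197 197 197 132  80  86  89]
211 [ 85  85  86  83  98 191 215 213 213 196 127  78  84  86]
212 [ 74  73  79  80  81 140 156 154 155 154 112  82  84  78]
213 [ 73  74  74  70  75 104 110 110 111 103  87  74  74  76]
214 [ 76  78  76  73  71 103 111 110 113 113  90  73  73  76]
215 [ 78  78  75  75 109 137 140 142 134 121  93  75  75  76]
216 [ 79  78  69  99 202 227 223 223 201 165 109  72  73  75]
217 [ 76  74  67 120 190 207 206 206 183 185 130  72  75  77]
218 [ 76  74  69 101 117 126 130 122  99 135 112  76  75  81]
219 [ 78  77  73  87  98 110 115 114 105 114  97  77  77  87]
[[0.4695 0.026  0.078 ]
 [0.4775 0.052  0.078 ]] 73.02667583708343 0.027183562643054323
```

```bash
python3 -c "
from rig import manip
print(manip.sign_off())"
```

```text
the job is handed in; nothing more can be done
None
```

The probe rest stands upright in the rail, released, with its foot turned across the slot. I handed the job in at about 21.5 s of the 64 s allowed.

- **Grasp:** the first grip sat too high on the plate, so I opened and took it again about 7 mm lower before lifting it out.
- **Insertion:** I let it down through the mouth with no contact force above about 2 N.
- **Stop:** I slid it gently along and felt the stop about 78 mm from the mouth, at about 8 N in the readings, against the 45 N limit. I then backed off 1 to 2 mm.
- **Turn:** it turned clockwise freely to about 91°.
- **Last checks:** the final side picture shows it standing upright, with the plate axis at roughly 71–73° against 72.2° for exactly across the slot. The gripper is well clear and the robot reads no contact. In the final view the arm hid the rest from the top camera, so this rests on the side view and the arm's own readings.
- **Disagreement:** the cameras and the arm differed by 1 to 3 mm along the slot. I set the insertion by comparing foot and mouth in the same side picture.

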